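Tag the finished caddy and hold it up level

ROBOT

A 6-joint arm with a two-finger parallel gripper is mounted at the origin on the work surface. World frame = base frame: x ahead of the robot, y to its left, z up, the work surface at z = 0. Lengths are in m, angles in degrees, forces in N, time in s.
With the tool pointing down it reaches from about 0.375 to 0.9 m from the base axis. Payload 3.1 kg.
Tool frame: the origin (TCP) lies where the fingers leave the gripper's body, on its centre line; the fingertips stand bot.tips_ahead ahead of it and the grasp point (between the pads) lies 51 mm ahead of it (bot.tips_ahead is the distance from the TCP to the fingertips, in m); z points along the fingers, x is the direction in which the jaws open and shut, and the axes are right-handed (so a half turn about z gives the same grasp; the last joint's range is limited). The gripper opens to 87 mm and grips with 3 to 60 N. Pads are 19 mm wide; open, the fingers measure 117 mm over their backs; the gripper's body (75 mm by 190 mm) begins 51 mm behind the grasp point.
Start: joints at [66.606, 30.224, 82.088, -0, 67.689, -10.227], TCP at [0.142, 0.609, 0.292] pointing down, gripper open.
Joint ranges: [-176.69, 176.69], [-43.24, 126.21], [12.49, 139.97], [-82, 262], [0, 151.66], [-163.58, 163.58]. Speed limits (degrees/s): [159.86, 159.86, 180, 180, 180, 180].

INTERFACE

Orientations are given as a 3x3 rotation matrix whose columns are the frame's x, y, z axes.
In Python, from rig import bot, vision, nets gives the robot as it stands.
- The arm moves only by the tool play_rows, never from a script. Its argument "series" is a list of rows, each an object of numbers: "tx", "ty", "tz": the shift along the world's x, y, z as a fraction of full scale; "turn": the turn about the world's z as a fraction of full scale. A call has 1 to 10 rows; each row shifts and turns the commanded pose from where the row before left it; what a row does not reach is not made up. Full scale, the value 1, is 0.8 m for a shift and 60 degrees for a turn. A row lasts 1/10 s, in which the tool goes at most 50 mm and 8.59 degrees, less where a joint would pass 70% of its speed; a pose out of reach is approached as far as the arm can. A call with a number of a shift or a turn outside -1 to 1 is refused whole. A call with a gripper value outside its range is refused whole. "gripper" is the opening, from 0 (shut) to 1 (fully open), set as the call begins (left out, the last holds). The fingers move at their own pace and stop on an object; the grip force is fixed at half the most. Time passes only in rows, so rows that do not move let the fingers close. It gives the time, the measured TCP pose, the force and the opening at its end, in the units of the state.
- bot.read_state(): the state, without advancing time (a new reading comes with each control period).
- vision.capture(name): name is "scene" or "top" or "wrist"; returns a dict with "pixels" (480x640x3 uint8, blue, green, red), "fx", "fy", "cx", "cy" (pixels), "extrinsics" (4x4, takes a point from camera to world coordinates). Camera axes: x right, y down, z forward; pixel columns grow to the right and rows downward; lengths in m; the calibration is good to about 2 mm. A picture is of the moment at which its call begins. There is no depth.
- bot.hand_in(): hands the job in, once; it reports no verdict.
Trained networks look in a picture, given as the dict that the camera call returned (one of the last four; its "shot" number tells which), for a name from the list of things; names that differ only in an ending like _2 or _b are one class to them, and where a whole thing is asked for, a point or a joint stands for the part that bears it (a point fixed in the world has none). Each returns a list of dicts, best first, with "confidence" (0 to 1); they miss things now and then, are a little off and sometimes report something else, mostly with a low value. They report only what shows in the picture. A call takes as long as a camera call.
- nets.look_for(picture, query): "at" ([column, row] as shares, 0 to 1, of the picture: columns of its width, rows of its height, amid what is visible of it).
- nets.masks_of(picture, query): "region" (480x640 bool, what is visible of it) and "at" ([column, row] as shares, 0 to 1, of the picture: columns of its width, rows of its height, amid what is visible of it).
The state is a dict: "time_s": time; "joint_positions": joint angles; "qvel": joint speeds; "tau": joint torques, N m; "position": TCP position; "tcp_rot": TCP orientation; "force": force on the tool from outside, world axes, zero at the start; "moment": the same for the moment, N m; "opening": opening from 0.0 (shut) to 1.0 (fully open).
Only numpy, scipy, OpenCV 4.12 (cv2) and the standard library are available. Lean on these libraries where they do the work, as an engineer would, in place of code of your own. Each camera call takes 0.05 s, during which the arm holds its last target.

TASK

Take the red spring clip off the rack and clip it over the top edge of the caddy's yellow end wall, pushed fully down, while the caddy stands on the bench. Then lift the caddy of bushings by its handle about 10 cm straight up off the bench, level all the way, and finish holding it there, steady and level, with the clip still on and the bushings inside. Leave everything else, the other clips included, where it is.

Things in the scene. Friction and masses are not known exactly. Their poses are not given: they have to be found in the camera images.
- clip_red_grip (a point): where to squeeze the red clip: midway between its two finger plates (each 22 mm wide, 24 mm below to 16 mm above this point). They face each other along y, 40 mm over their outer faces. Squeezing them (8 N rising to 12 N, 14 mm travel, to 26 mm) parts the jaws below to a 17 mm gap; letting go shuts them. z is up, x runs along the edge. About 94 mm above the bench at the start
- clip_red: the red spring clip, 74 mm high, 22 mm wide; origin at its lower end, midway between the jaw tips, axes as its grip point. Going up: jaws 0 to 22 mm, a black stop at 24 mm that rests on the edge when fully down, finger plates 34 to 74 mm, grip point 58 mm. Same when turned half round about z. Starts fully down on the rack's 3 mm strip
- clip_red_mouth (a point): point midway between the red clip's jaws, 12 mm above their tips, 46 mm below its grip point; 12 mm below the edge when the clip is fully down
- clip_red_jaw (a joint): how far the red clip is squeezed: 0 when shut on a 3 mm edge, 0.014 m when fully squeezed
- rack: fixed clip rack: a 90 x 190 x 12 mm grey foot carrying an upright aluminium strip 3 mm thick, 170 mm long along the rack's y, top edge 60 mm above the bench. Origin at the centre of the underside. The three clips sit on the strip 50 mm apart, in any order
- clip_blue: the blue spring clip, same shape as the red one; at the start it sits on the rack. Not to be taken. Origin as for the red clip's body
- clip_green: the green spring clip, same shape as the red one; at the start it sits on the rack. Not to be taken. Origin as for the red clip's body
- caddy: loose open caddy of aluminium sheet, 140 mm (x) x 220 mm (y) x 50 mm high, walls and floor 3 mm, about 0.5 kg and 0.18 kg of bushings in it; z up; origin at the centre of its underside. The end wall at its -y end is painted yellow. Stands on the bench
- caddy_end (a point): middle of the top edge of the caddy's yellow end wall (50 mm above the caddy's underside); the edge runs 134 mm along x and is 3 mm thick along y. The clip may go anywhere within 60 mm of the middle
- caddy_handle: the caddy's rigid arched handle; origin at the centre of its wooden grip bar, 142 mm above the caddy's underside, over its middle. The bar is 104 mm long along x, 16 mm wide along y and 18 mm high, carried at both ends by flat uprights; pinch it across y from above
- bush0_c (a point): centre of a brass bushing, 36 mm across, 25 mm high, standing in the caddy
- bush1_c (a point): centre of a brass bushing, 36 mm across, 25 mm high, standing in the caddy
- bush2_c (a point): centre of a brass bushing, 36 mm across, 25 mm high, standing in the caddy
- hammer: hammer lying on the bench, to be left alone; origin under its middle
- wrench: wrench lying on the bench, to be left alone; origin under its middle
- pot: aluminium pot, 150 mm across, 85 mm high, to be left alone; origin under its centre
- oilcan: green can, 60 mm across, 110 mm high, to be left alone; origin under its centre

How it is judged:
By the outcome, as a careful person would: the job done as asked, in the order asked, and still so for the second after the job is handed in, while the arm keeps its last pose, push and grip.
It also fails if it takes over 51 s, if anything falls off the work surface, if the arm or the gripper's body presses on something with over 40 N, if the wrist force passes 120 N, or if a joint passes its speed limit or range.

## Working session

There is one attempt and no reset: what is moved stays moved. The work goes in short steps, Python scripts to look and compute and a tool call to move; the robot and the scene stay as the last step left them, time stands still between calls to the robot, and variables do not carry over. Pictures are saved under pics/ and viewed, and the job is handed in when it is done.

Besides the shell and the picture viewer there is one more tool, called after "Emit:" in YAML: its name, and indented under it one key for each argument. play_rows: Moves the arm, as the interface text tells. Shift numbers are shares of 0.8 m and turn numbers shares of 60 degrees, none past 1 either way. Its arguments: {"type":"object","properties":{"series":{"type":"array"},"gripper":{"type":"number"}},"required":["series"]}

```bash
ls; mkdir -p pics; cat > h.py <<'E'
import numpy as np,cv2
from rig import bot,vision,nets
E
python3 - <<'E'
from h import *
s=bot.read_state(); print(s); print(bot.tips_ahead)
for n in ["scene","top","wrist"]:
    p=vision.capture(n); cv2.imwrite(f"pics/{n}0.png",p["pixels"])
    print(n,p["fx"],p["fy"],p["cx"],p["cy"],p["extrinsics"].__array__().round(4).tolist())
    for q in ["clip_red","clip_red_grip","clip_red_mouth","caddy","caddy_end","caddy_handle","rack"]:
        print(q,[(np.multiply(d["at"],[640,480]).round(1).tolist(),round(d["confidence"],2)) for d in nets.look_for(p,q)][:3])
E
```

```text
pics
{'time_s': 0.0, 'joint_positions': array([ 6.66081540e+01,  3.02780129e+01,  8.21577747e+01, -1.78886251e-03,
        6.76866577e+01, -1.02283849e+01]), 'qvel': array([ 0.23010129, -0.02711304, -0.08281619,  0.00582798,  0.03834733,
       -0.07825752]), 'tau': array([ 7.23004196e-04, -4.40044606e+01, -1.76593351e+01,  6.36117370e-02,
        5.81482379e-02, -1.36793806e-04]), 'position': array([0.14208399, 0.60803264, 0.29127397]), 'tcp_rot': array([[ 2.27717509e-01,  9.73726892e-01, -8.21944865e-04],
       [ 9.73724957e-01, -2.27718722e-01, -1.97289616e-03],
       [-2.10823428e-03, -3.51085227e-04, -9.99997716e-01]]), 'force': array([-0.37245386,  0.33159075, -0.69547268]), 'moment': array([-0.07253136,  0.00770945, -0.00377292]), 'opening': 1.0019035839310122}
0.0697
scene 446.24251741523653 446.24251741523653 319.8881188813792 239.8866496535375 [[0.1297, 0.671, -0.73, 1.2096], [0.9914, -0.0995, 0.0847, -0.0075], [-0.0158, -0.7348, -0.6781, 0.7274], [0.0, 0.0, 0.0, 1.0]]
clip_red [([185.8, 228.1], 0.74), ([137.5, 266.2], 0.67)]
clip_red_grip [([373.4, 248.2], 0.65), ([141.4
[... 271 characters left out ...]
0.0257, -0.9951, 0.0956, 0.4341], [-0.9996, -0.0271, -0.0129, 0.0965], [0.0154, -0.0952, -0.9953, 1.2938], [0.0, 0.0, 0.0, 1.0]]
clip_red [([463.2, 251.6], 0.52)]
clip_red_grip [([423.6, 251.3], 0.24)]
clip_red_mouth [([463.1, 250.0], 0.46)]
caddy [([265.0, 264.7], 0.82)]
caddy_end [([263.7, 262.8], 0.61), ([155.0, 260.4], 0.37)]
caddy_handle [([259.4, 256.7], 0.67)]
rack [([433.1, 255.0], 0.83)]
wrist 362.47327125414006 362.47327125414006 316.81957448403097 243.049131003896 [[0.2274, 0.9343, 0.2745, 0.0677], [0.9738, -0.2184, -0.0632, 0.6271], [0.0009, 0.2817, -0.9595, 0.3864], [0.0, 0.0, 0.0, 1.0]]
clip_red []
clip_red_grip []
clip_red_mouth []
caddy []
caddy_end []
caddy_handle []
rack []
```

View pics/scene0.png

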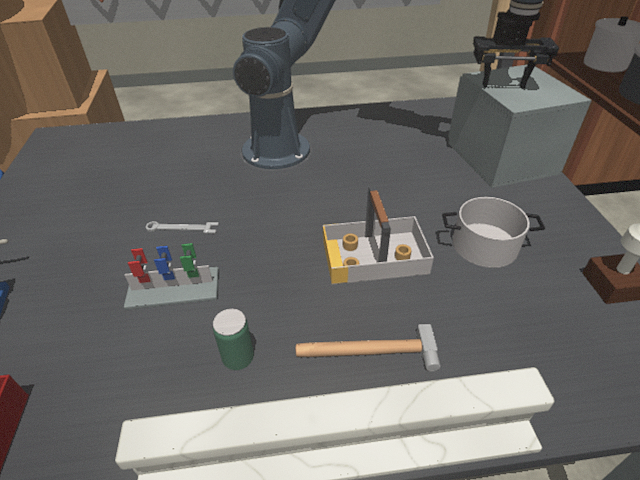

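View pics/top0.png

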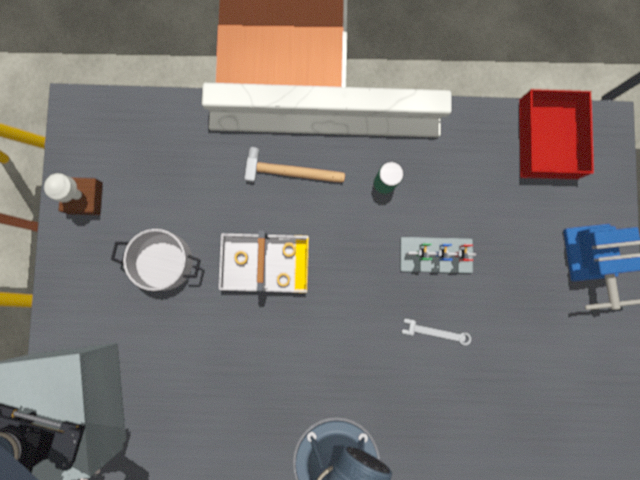

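View pics/wrist0.png

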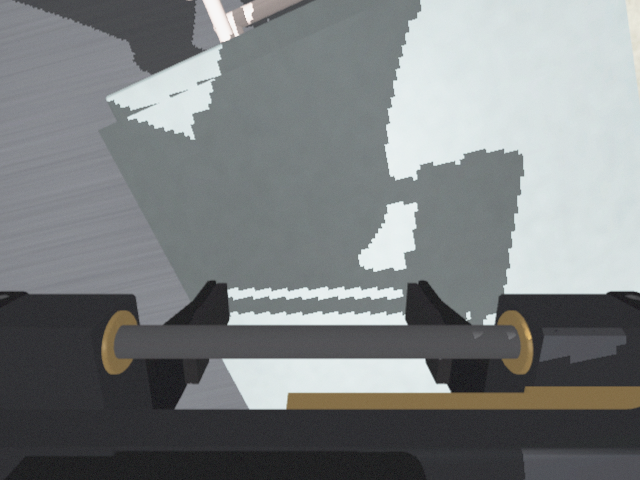

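```bash
cat >> h.py <<'E'
def proj(p,X):
    E=np.linalg.inv(np.array(p["extrinsics"])); c=(E[:3,:3]@np.atleast_2d(X).T+E[:3,3:]).T
    return np.c_[p["fx"]*c[:,0]/c[:,2]+p["cx"],p["fy"]*c[:,1]/c[:,2]+p["cy"]]
def back(p,uv,z):
    E=np.array(p["extrinsics"]); d=E[:3,:3]@np.array([(uv[0]-p["cx"])/p["fx"],(uv[1]-p["cy"])/p["fy"],1])
    return E[:3,3]+d*(z-E[2,3])/d[2]
def crop(p,u0,v0,u1,v1,k,name,pts=None):
    im=cv2.resize(p["pixels"][v0:v1,u0:u1],None,fx=k,fy=k,interpolation=cv2.INTER_CUBIC)
    if pts is not None:
        for q in pts: cv2.circle(im,tuple(int(round((a-b+.5)*k)) for a,b in zip(q,(u0,v0))),2,(255,0,255),-1)
    cv2.imwrite("pics/"+name,im)
E
python3 - <<'E'
from h import *
p=vision.capture("top"); crop(p,200,210,330,310,6,"topc.png"); crop(p,390,225,490,285,8,"topr.png")
q=vision.capture("scene"); crop(q,110,230,230,310,6,"scr.png"); crop(q,310,180,440,290,6,"scc.png")
for n,z in [("clip_red",.09),("rack",0.02),("caddy",.03),("caddy_end",.04),("bush0_c",.028)]:
    for P in (p,q):
        for d in nets.masks_of(P,n)[:4]:
            m=d["region"]; ys,xs=np.nonzero(m); uv=np.multiply(d["at"],[640,480])
            print(P is q,n,round(d["confidence"],2),uv.round(1),xs.min(),xs.max(),ys.min(),ys.max(),back(P,uv,z).round(3))
E
```

```text
False clip_red 0.47 [465.8 254.9] 457 470 244 260 [ 0.528 -0.303  0.09 ]
True clip_red 0.69 [136.7 265.1] 128 149 248 282 [ 0.543 -0.301  0.09 ]
True clip_red 0.43 [166.3 264.2] 155 173 245 279 [ 0.549 -0.242  0.09 ]
False rack 0.6 [433.3 255.3] 400 473 237 272 [ 0.53  -0.241  0.02 ]
True rack 0.86 [173.1 290.7] 123 217 265 309 [ 0.559 -0.244  0.02 ]
True rack 0.18 [165.7 264.4] 154 173 246 279 [ 0.477 -0.269  0.02 ]
False caddy 0.72 [266.4 265.2] 219 307 230 291 [0.492 0.192 0.03 ]
False caddy 0.37 [463.3 246.1] 461 468 244 247 [ 0.555 -0.316  0.03 ]
True caddy 0.91 [372.5 247.9] 323 432 186 283 [0.503 0.193 0.03 ]
False caddy_end 0.61 [264.2 261.8] 219 308 230 290 [0.501 0.197 0.04 ]
True caddy_end 0.59 [184.6 228.7] 145 217 221 233 [ 0.384 -0.232  0.04 ]
True bush0_c 0.54 [400.7 248.6] 394 410 244 259 [0.512 0.256 0.028]
```

View pics/topc.png

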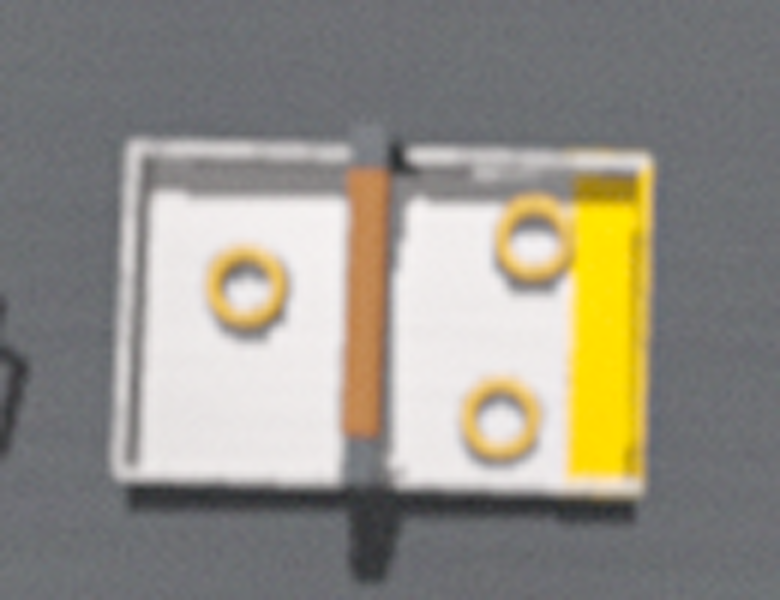

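View pics/topr.png

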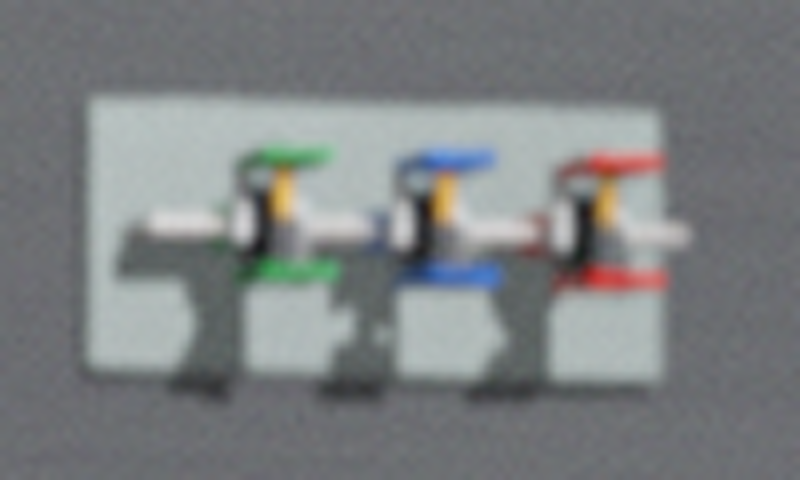

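View pics/scr.png

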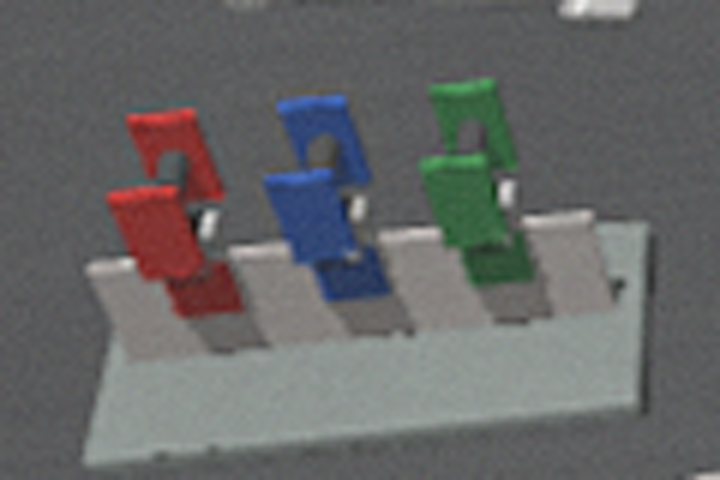

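View pics/scc.png

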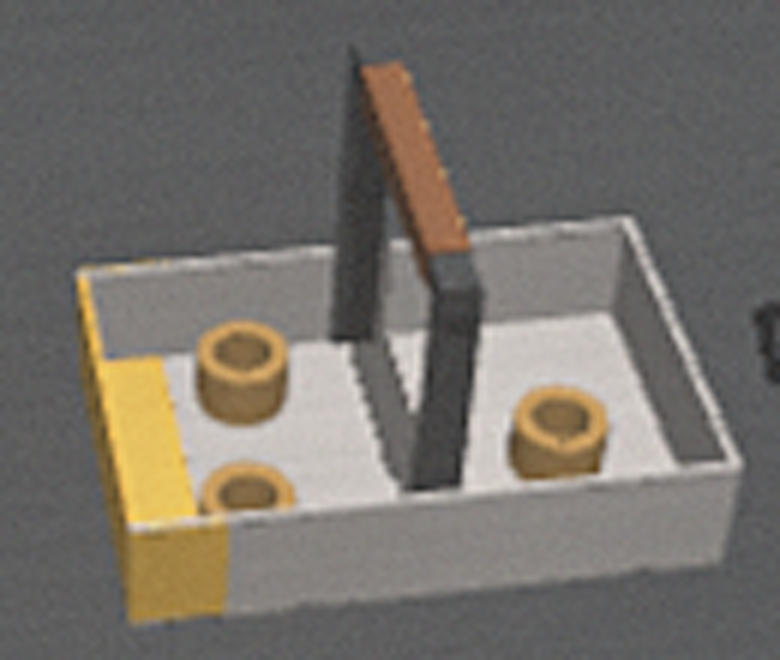

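```bash
python3 - <<'E'
from h import *
p=vision.capture("top"); q=vision.capture("scene")
def b(P,o,k,pts,z): return np.array([back(P,(x/k+o[0]-.5,y/k+o[1]-.5),z)[:2] for x,y in pts])
T=b(p,(200,210),6,[(130,140),(655,153),(645,495),(115,480)],.05)
S=b(q,(310,180),6,[(628,218),(78,270),(130,525),(740,465)],.05)
print("rim top\n",T.round(4),T.mean(0)); print("rim scene\n",S.round(4),S.mean(0))
for R in (T,): 
  print("len",[np.linalg.norm(R[i]-R[i-1]).round(4) for i in range(4)])
print("S len",[np.linalg.norm(S[i]-S[i-1]).round(4) for i in range(4)])
H=b(p,(200,210),6,[(348,168),(390,168),(343,435),(380,437)],.151);print("bar",H.round(4),H.mean(0))
H=b(q,(310,180),6,[(363,68),(405,64),(430,250),(470,245)],.151);print("barS",H.round(4),H.mean(0))
H=b(q,(110,230),6,[(108,195),(175,190),(130,118),(193,112)],.110);print("plates S",H.round(4),H.mean(0))
H=b(q,(110,230),6,[(420,160),(485,156),(430,85),(495,79)],.110);print("green S",H.round(4),H.mean(0))
H=b(p,(390,225),8,[(665,155),(665,287)],.110);print("red T right",H.round(4))
H=b(p,(390,225),8,[(150,222),(690,234)],.060);print("strip T",H.round(4),H.mean(0))
H=b(q,(110,230),6,[(88,266),(592,214)],.060);print("strip S",H.round(4),H.mean(0))
E
```

```text
rim top
 [[0.5706 0.3078]
 [0.5712 0.0855]
 [0.4268 0.0859]
 [0.4273 0.3079]] [0.49897856 0.1968058 ]
rim scene
 [[0.4298 0.3086]
 [0.4289 0.0899]
 [0.567  0.0896]
 [0.5692 0.3089]] [0.49873106 0.19928562]
len [np.float64(0.1433), np.float64(0.2223), np.float64(0.1444), np.float64(0.222)]
S len [np.float64(0.1393), np.float64(0.2187), np.float64(0.1381), np.float64(0.2193)]
bar [[0.5509 0.2056]
 [0.5514 0.1893]
 [0.4474 0.2039]
 [0.447  0.1896]] [0.49916864 0.19710271]
barS [[0.4503 0.1916]
 [0.4502 0.207 ]
 [0.5525 0.1922]
 [0.5519 0.2059]] [0.50121847 0.19917852]
plates S [[ 0.5529 -0.3108]
 [ 0.5538 -0.2894]
 [ 0.5165 -0.3102]
 [ 0.5166 -0.2895]] [ 0.53492505 -0.29999142]
green S [[ 0.5512 -0.2111]
 [ 0.5525 -0.19  ]
 [ 0.5147 -0.2114]
 [ 0.5149 -0.1896]] [ 0.53333077 -0.20052757]
red T right [[ 0.5538 -0.3131]
 [ 0.5136 -0.3129]]
strip T [[ 0.5332 -0.1669]
 [ 0.534  -0.3382]] [ 0.53358496 -0.25255897]
strip S [[ 0.5341 -0.3359]
 [ 0.5341 -0.1652]] [ 0.53407684 -0.25055082]
```

Emit:
play_rows:
  series:
    - {"tz":0.05}
    - {"tz":0.05}
    - {"tx":0.0375,"ty":-0.0425,"turn":-0.1423}
    - {"tx":0.0375,"ty":-0.0425,"turn":-0.1423}
    - {"tx":0.0375,"ty":-0.0425,"turn":-0.1423}
    - {"tx":0.0375,"ty":-0.0425,"turn":-0.1423}
    - {"tx":0.0375,"ty":-0.0425,"turn":-0.1423}
    - {"tx":0.0375,"ty":-0.0425,"turn":-0.1423}
    - {"tx":0.0375,"ty":-0.0425,"turn":-0.1423}
    - {"tx":0.0375,"ty":-0.0425,"turn":-0.1423}
  gripper: 1

```text
invalid input
```

Emit:
play_rows:
  series:
    - {"tx":0,"ty":0,"tz":0.05,"turn":0}
    - {"tx":0,"ty":0,"tz":0.05,"turn":0}

```text
time_s: 2.1
position: [0.1421, 0.6079, 0.3716]
tcp_rot: [[0.228, 0.974, -0.002], [0.974, -0.228, -0.004], [-0.004, -0.001, -1.0]]
force: [0.7, 1.8, 0.1]
opening: 0.999
```

Emit:
play_rows:
  series:
    - {"tx":0.0375,"ty":-0.0425,"tz":0,"turn":-0.1423}
    - {"tx":0.0375,"ty":-0.0425,"tz":0,"turn":-0.1423}
    - {"tx":0.0375,"ty":-0.0425,"tz":0,"turn":-0.1423}
    - {"tx":0.0375,"ty":-0.0425,"tz":0,"turn":-0.1423}
    - {"tx":0.0375,"ty":-0.0425,"tz":0,"turn":-0.1423}
    - {"tx":0.0375,"ty":-0.0425,"tz":0,"turn":-0.1423}
    - {"tx":0.0375,"ty":-0.0425,"tz":0,"turn":-0.1423}
    - {"tx":0.0375,"ty":-0.0425,"tz":0,"turn":-0.1423}
    - {"tx":0.0375,"ty":-0.0425,"tz":0,"turn":-0.1423}
    - {"tx":0,"ty":0,"tz":0,"turn":0}
  gripper: 1

```text
time_s: 3.1
position: [0.4162, 0.299, 0.3725]
tcp_rot: [[1.0, -0.009, 0.003], [-0.009, -1.0, -0.001], [0.003, 0.001, -1.0]]
force: [0.3, 0.7, 0.4]
opening: 0.998
```

Emit:
play_rows:
  series:
    - {"tx":0.014,"ty":-0.0575,"tz":-0.01,"turn":0}
    - {"tx":0.014,"ty":-0.0575,"tz":-0.01,"turn":0}
    - {"tx":0.014,"ty":-0.0575,"tz":-0.01,"turn":0}
    - {"tx":0.014,"ty":-0.0575,"tz":-0.01,"turn":0}
    - {"tx":0.014,"ty":-0.0575,"tz":-0.01,"turn":0}
    - {"tx":0.014,"ty":-0.0575,"tz":-0.01,"turn":0}
    - {"tx":0.014,"ty":-0.0575,"tz":-0.01,"turn":0}
    - {"tx":0.014,"ty":-0.0575,"tz":-0.01,"turn":0}
    - {"tx":0.014,"ty":-0.0575,"tz":-0.01,"turn":0}
    - {"tx":0.014,"ty":-0.0575,"tz":-0.01,"turn":0}

```text
time_s: 4.1
position: [0.5247, -0.1586, 0.2921]
tcp_rot: [[1.0, 0.001, 0.0], [0.001, -1.0, 0.0], [0.0, -0.0, -1.0]]
force: [0.7, 0.3, -0.0]
opening: 0.996
```

Emit:
play_rows:
  series:
    - {"tx":0,"ty":-0.057,"tz":-0.01,"turn":0}
    - {"tx":0,"ty":-0.057,"tz":-0.01,"turn":0}
    - {"tx":0,"ty":-0.05,"tz":0,"turn":0}
    - {"tx":0,"ty":0,"tz":0,"turn":0}
    - {"tx":0,"ty":0,"tz":0,"turn":0}

```text
time_s: 4.6
position: [0.5243, -0.2888, 0.2759]
tcp_rot: [[1.0, -0.001, -0.0], [-0.001, -1.0, 0.001], [-0.0, -0.001, -1.0]]
force: [0.1, 1.2, 0.2]
opening: 1.0
```

```bash
python3 - <<'E'
from h import *
s=bot.read_state(); print(s["position"],s["time_s"],s["tcp_rot"].round(4).tolist(),s["force"])
p=vision.capture("wrist")
pts=proj(p,[[.534+dx,-.301+dy,.110] for dx in(-.02,.02) for dy in(-.011,.011)]+[[.534,-.337,.06],[.534,-.166,.06]])
print(pts.round(1).tolist()); print(np.array(p["extrinsics"]).round(3).tolist())
crop(p,0,0,640,480,1.25,"w1.png",pts)
E
```

```text
[ 0.52426674 -0.28878163  0.27590882] 4.6 [[1.0, -0.0011, -0.0004], [-0.0011, -1.0, 0.0011], [-0.0004, -0.0011, -1.0]] [0.11261066 1.16408373 0.22161434]
[[302.5, 275.1], [302.2, 247.7], [354.6, 275.1], [355.5, 247.6], [326.6, 280.7], [328.1, 78.4]]
[[1.0, -0.001, 0.001, 0.525], [-0.001, -0.96, -0.279, -0.211], [0.001, 0.279, -0.96, 0.37], [0.0, 0.0, 0.0, 1.0]]
```

View pics/w1.png

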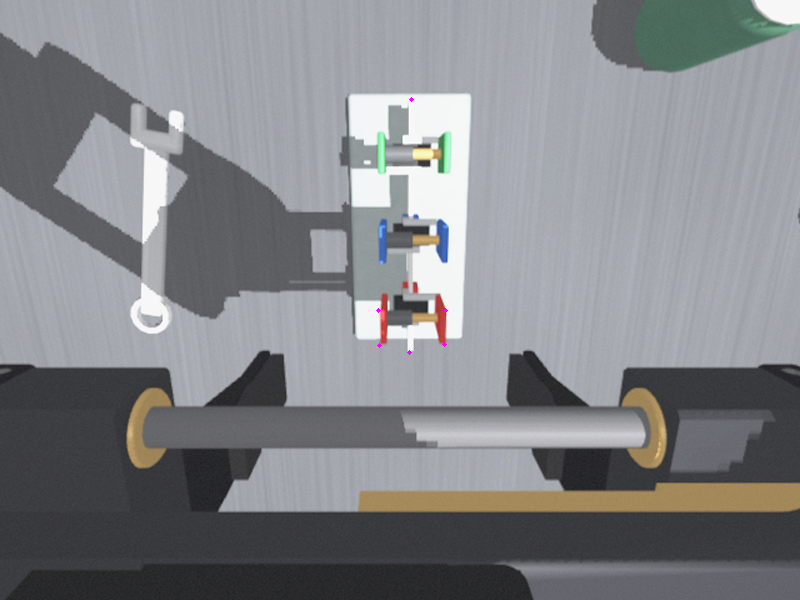

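Emit:
play_rows:
  series:
    - {"tx":0.0128,"ty":-0.0146,"tz":0,"turn":0}
    - {"tx":0,"ty":0,"tz":-0.03,"turn":0}
    - {"tx":0,"ty":0,"tz":-0.03,"turn":0}
    - {"tx":0,"ty":0,"tz":-0.03,"turn":0}
    - {"tx":0,"ty":0,"tz":-0.03,"turn":0}
    - {"tx":0,"ty":0,"tz":0,"turn":0}
    - {"tx":0,"ty":0,"tz":0,"turn":0}

```text
time_s: 5.35
position: [0.5349, -0.2987, 0.1806]
tcp_rot: [[1.0, 0.002, -0.001], [0.002, -1.0, 0.001], [-0.001, -0.001, -1.0]]
force: [-0.1, 0.0, 0.9]
opening: 0.997
```

```bash
python3 - <<'E'
from h import *
s=bot.read_state(); print(s["position"],s["time_s"],s["force"])
p=vision.capture("wrist"); crop(p,0,0,640,480,1.25,"w2.png")
p=vision.capture("scene"); crop(p,90,170,250,310,4,"s2.png")
E
```

```text
[ 0.53488863 -0.29873685  0.18055945] 5.35 [-0.06380734  0.03915788  0.9454975 ]
```

View pics/w2.png

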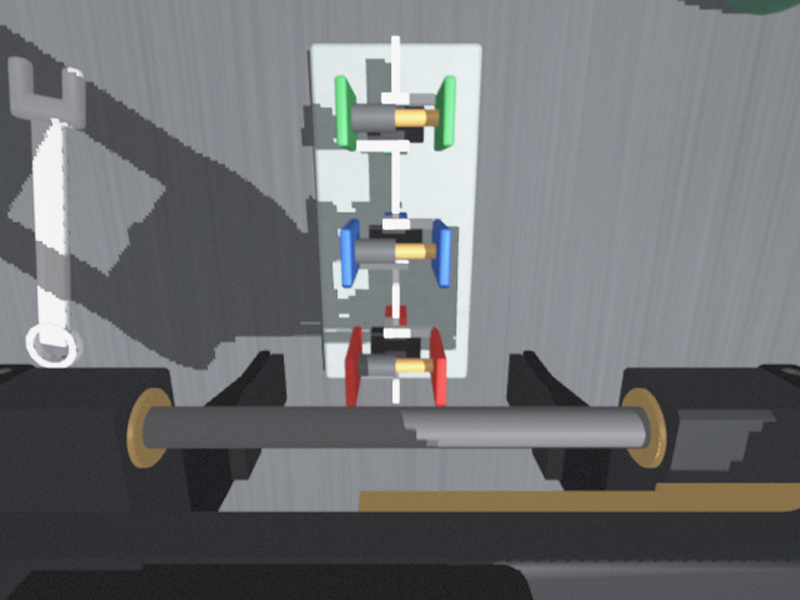

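View pics/s2.png

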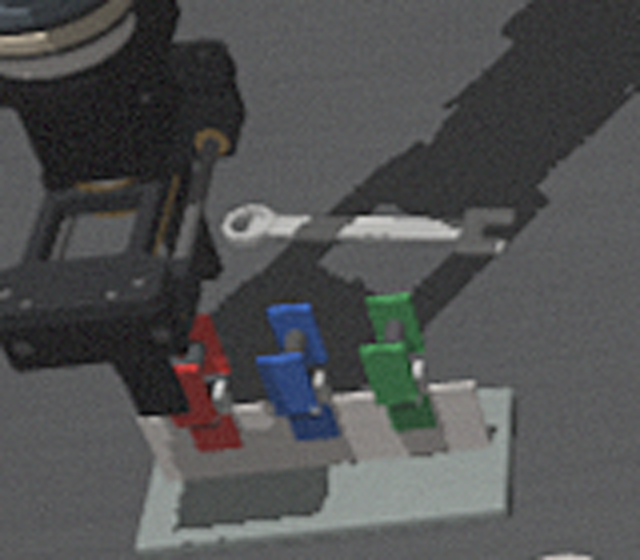

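Emit:
play_rows:
  series:
    - {"tx":0,"ty":-0.0025,"tz":-0.021,"turn":0}
    - {"tx":0,"ty":0,"tz":-0.021,"turn":0}
    - {"tx":0,"ty":0,"tz":0,"turn":0}
    - {"tx":0,"ty":0,"tz":0,"turn":0}

```text
time_s: 5.85
position: [0.535, -0.3025, 0.1478]
tcp_rot: [[1.0, 0.0, 0.001], [0.0, -1.0, -0.001], [0.001, 0.001, -1.0]]
force: [0.3, -0.0, -0.0]
opening: 0.998
```

Emit:
play_rows:
  series:
    - {"tx":0,"ty":0,"tz":0,"turn":0}
    - {"tx":0,"ty":0,"tz":0,"turn":0}
    - {"tx":0,"ty":0,"tz":0,"turn":0}
    - {"tx":0,"ty":0,"tz":0,"turn":0}
    - {"tx":0,"ty":0,"tz":0,"turn":0}
    - {"tx":0,"ty":0,"tz":0,"turn":0}
    - {"tx":0,"ty":0,"tz":0,"turn":0}
    - {"tx":0,"ty":0,"tz":0,"turn":0}
  gripper: 0

```text
time_s: 6.65
position: [0.5342, -0.3023, 0.1467]
tcp_rot: [[1.0, 0.0, -0.001], [0.0, -1.0, 0.0], [-0.001, -0.0, -1.0]]
force: [-1.5, -0.5, 1.6]
opening: 0.357
```

```bash
python3 - <<'E'
from h import *
s=bot.read_state(); print(s["position"],s["time_s"],s["force"],s["opening"])
p=vision.capture("wrist"); crop(p,160,150,480,390,2.5,"w3.png")
p=vision.capture("scene"); crop(p,90,170,250,310,4,"s3.png")
E
```

```text
[ 0.53418533 -0.30225863  0.14666228] 6.65 [-1.48615506 -0.46551173  1.60880342] 0.35655770633442097
```

View pics/w3.png

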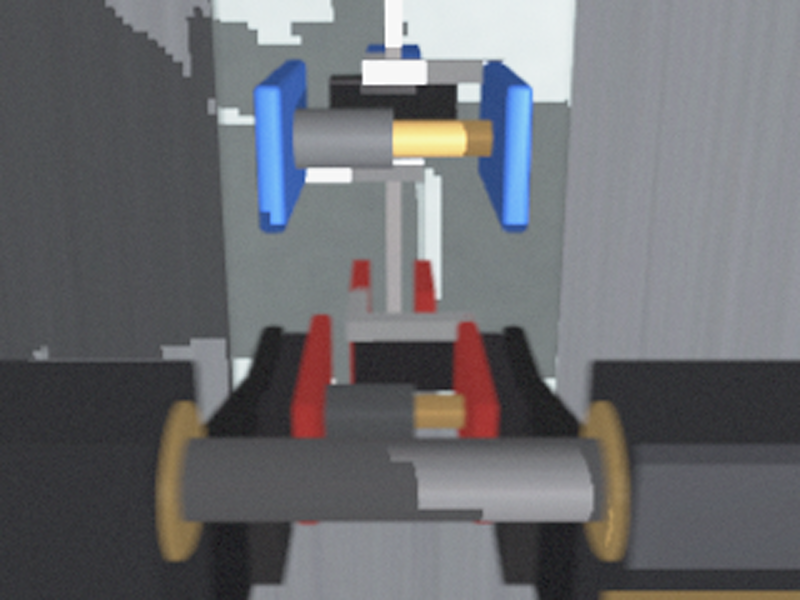

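View pics/s3.png

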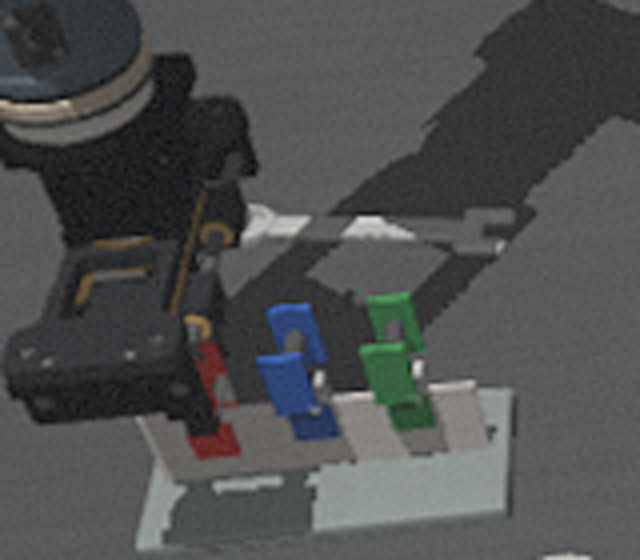

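Emit:
play_rows:
  series:
    - {"tx":0,"ty":0,"tz":0,"turn":0}
    - {"tx":0,"ty":0,"tz":0,"turn":0}
    - {"tx":0,"ty":0,"tz":0,"turn":0}
    - {"tx":0,"ty":0,"tz":0,"turn":0}
    - {"tx":0,"ty":0,"tz":0,"turn":0}

```text
time_s: 7.25
position: [0.5343, -0.3023, 0.1468]
tcp_rot: [[1.0, -0.0, -0.001], [-0.0, -1.0, 0.0], [-0.001, -0.0, -1.0]]
force: [-3.2, 0.1, 3.8]
opening: 0.282
```

```bash
python3 - <<'E'
from h import *
s=bot.read_state(); print(s["position"],s["time_s"],s["force"],s["opening"])
p=vision.capture("wrist"); crop(p,160,150,480,390,2.5,"w4.png")
E
```

```text
[ 0.53434552 -0.30226854  0.14675159] 7.25 [-3.21028491  0.14838152  3.8462436 ] 0.28183479813392553
```

View pics/w4.png

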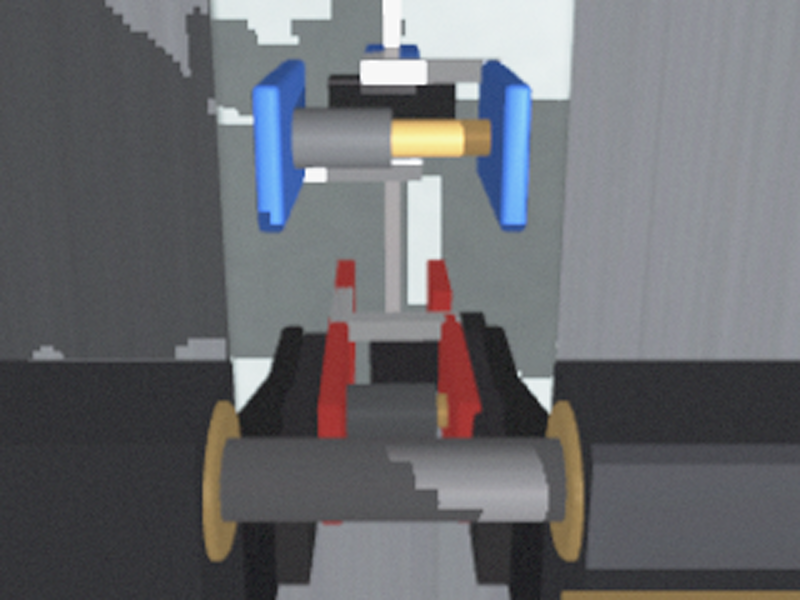

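Emit:
play_rows:
  series:
    - {"tx":0,"ty":0,"tz":0.01,"turn":0}
    - {"tx":0,"ty":0,"tz":0.015,"turn":0}
    - {"tx":0,"ty":0,"tz":0.025,"turn":0}
    - {"tx":0,"ty":0,"tz":0.03,"turn":0}
    - {"tx":0,"ty":0,"tz":0.03,"turn":0}
    - {"tx":0,"ty":0,"tz":0.03,"turn":0}
    - {"tx":0,"ty":0,"tz":0.02,"turn":0}
    - {"tx":0,"ty":0,"tz":0,"turn":0}

```text
time_s: 8.1
position: [0.5363, -0.3033, 0.2784]
tcp_rot: [[1.0, -0.0, 0.007], [-0.0, -1.0, -0.005], [0.007, 0.005, -1.0]]
force: [0.1, -0.5, -1.0]
opening: 0.283
```

```bash
python3 - <<'E'
from h import *
s=bot.read_state(); print(s["position"],s["time_s"],s["force"],s["opening"])
p=vision.capture("scene"); crop(p,60,130,260,310,4,"s4.png")
E
```

```text
[ 0.53625539 -0.30329879  0.27838252] 8.1 [ 0.09946464 -0.54618525 -0.98068673] 0.28329174911460975
```

View pics/s4.png

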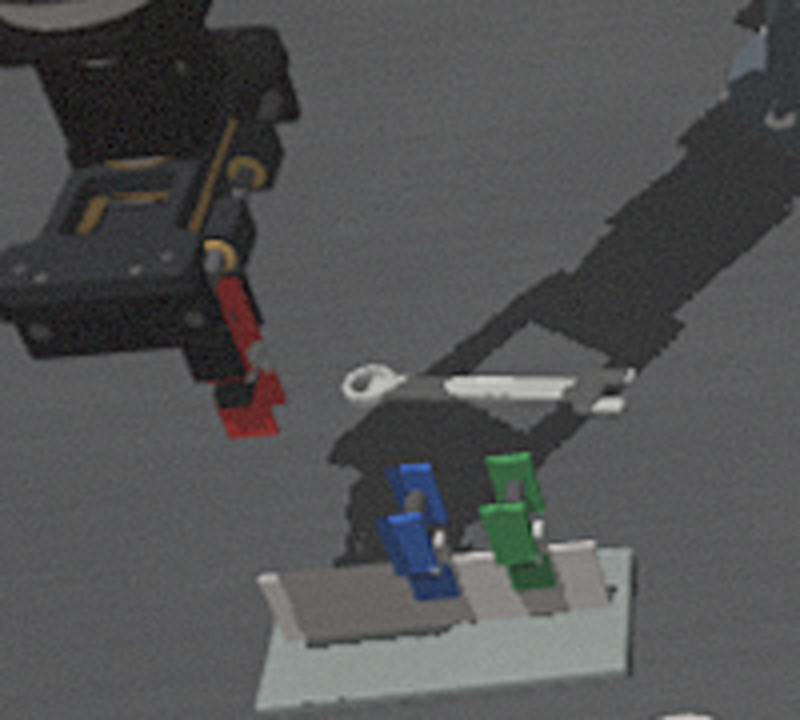

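Emit:
play_rows:
  series:
    - {"tx":-0.004,"ty":0.03,"tz":0,"turn":0.12}
    - {"tx":-0.004,"ty":0.045,"tz":0,"turn":0.14}
    - {"tx":-0.004,"ty":0.045,"tz":0,"turn":0.14}
    - {"tx":-0.004,"ty":0.045,"tz":0,"turn":0.14}
    - {"tx":-0.004,"ty":0.045,"tz":0,"turn":0.14}
    - {"tx":-0.004,"ty":0.045,"tz":0,"turn":0.14}
    - {"tx":-0.004,"ty":0.045,"tz":0,"turn":0.14}
    - {"tx":-0.004,"ty":0.045,"tz":0,"turn":0.14}
    - {"tx":-0.004,"ty":0.045,"tz":0,"turn":0.14}
    - {"tx":-0.004,"ty":0.045,"tz":0,"turn":0.14}

```text
time_s: 9.15
position: [0.5018, 0.0472, 0.2736]
tcp_rot: [[0.12, 0.993, -0.002], [0.993, -0.12, 0.0], [0.0, -0.002, -1.0]]
force: [0.4, 0.1, 0.1]
opening: 0.281
```

Emit:
play_rows:
  series:
    - {"tx":-0.004,"ty":0.04,"tz":0,"turn":0.12}
    - {"tx":0,"ty":0.015,"tz":0,"turn":0}
    - {"tx":0,"ty":0,"tz":0,"turn":0}
    - {"tx":0,"ty":0,"tz":0,"turn":0}

```text
time_s: 9.55
position: [0.4995, 0.0891, 0.2742]
tcp_rot: [[0.001, 1.0, -0.0], [1.0, -0.001, -0.001], [-0.001, -0.0, -1.0]]
force: [0.3, -0.3, -0.4]
opening: 0.28
```

```bash
python3 - <<'E'
from h import *
s=bot.read_state(); print(s["position"],s["time_s"],s["force"],s["opening"],s["tcp_rot"].round(4).tolist())
p=vision.capture("wrist"); crop(p,0,0,640,480,1.25,"w5.png",proj(p,[[.499,.088,.05],[.499,.091,.05],[.44,.0895,.05],[.559,.0895,.05]]))
p=vision.capture("scene"); crop(p,260,120,460,290,4,"s5.png",proj(p,[[.499,.0895,.05]]))
E
```

```text
[0.49954547 0.08907871 0.27422672] 9.55 [ 0.28788219 -0.30644961 -0.42193522] 0.2796200218234063 [[0.0012, 1.0, -0.0004], [1.0, -0.0012, -0.0006], [-0.0006, -0.0004, -1.0]]
```

View pics/w5.png

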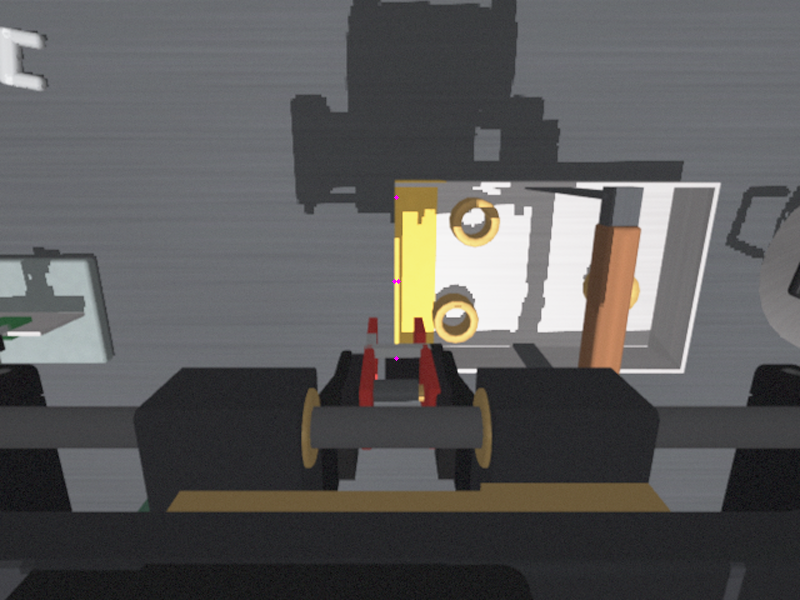

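View pics/s5.png

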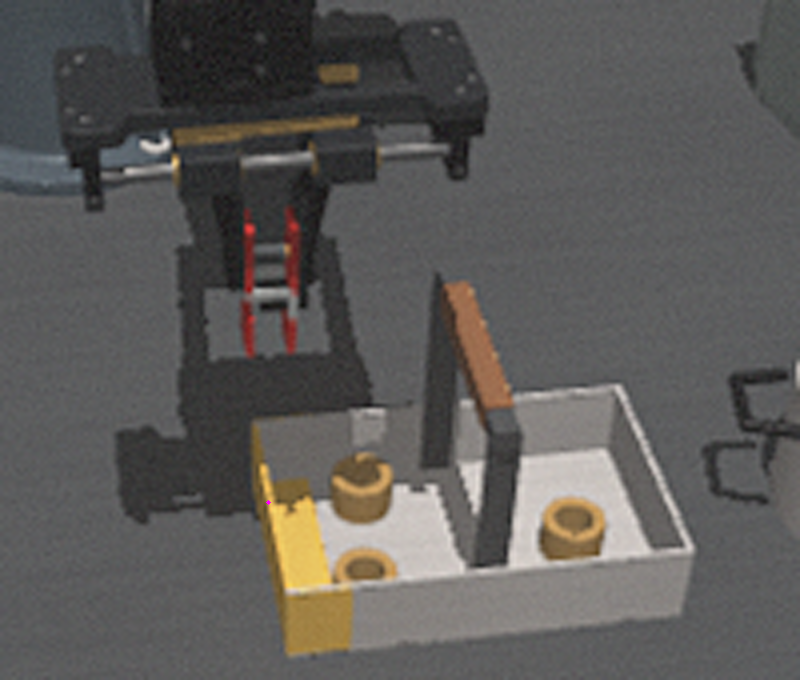

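Emit:
play_rows:
  series:
    - {"tx":0,"ty":0.0005,"tz":-0.03,"turn":0}
    - {"tx":0,"ty":0,"tz":-0.03,"turn":0}
    - {"tx":0,"ty":0,"tz":-0.03,"turn":0}
    - {"tx":0,"ty":0,"tz":-0.03,"turn":0}
    - {"tx":0,"ty":0,"tz":-0.015,"turn":0}
    - {"tx":0,"ty":0,"tz":0,"turn":0}
    - {"tx":0,"ty":0,"tz":0,"turn":0}

```text
time_s: 10.35
position: [0.4999, 0.0895, 0.167]
tcp_rot: [[0.001, 1.0, 0.001], [1.0, -0.001, -0.0], [-0.0, 0.001, -1.0]]
force: [0.3, 0.1, -0.2]
opening: 0.279
```

```bash
python3 - <<'E'
from h import *
s=bot.read_state(); print(s["position"],s["time_s"],s["force"],s["opening"])
p=vision.capture("wrist"); crop(p,0,0,640,480,1.25,"w6.png")
p=vision.capture("scene"); crop(p,260,120,460,290,4,"s6.png",proj(p,[[.499,.0895,.05]]))
p=vision.capture("top"); crop(p,200,200,340,320,5,"t6.png")
E
```

```text
[0.49992406 0.08950357 0.16701335] 10.35 [ 0.33044187  0.06565575 -0.23139629] 0.2786200097213104
```

View pics/w6.png

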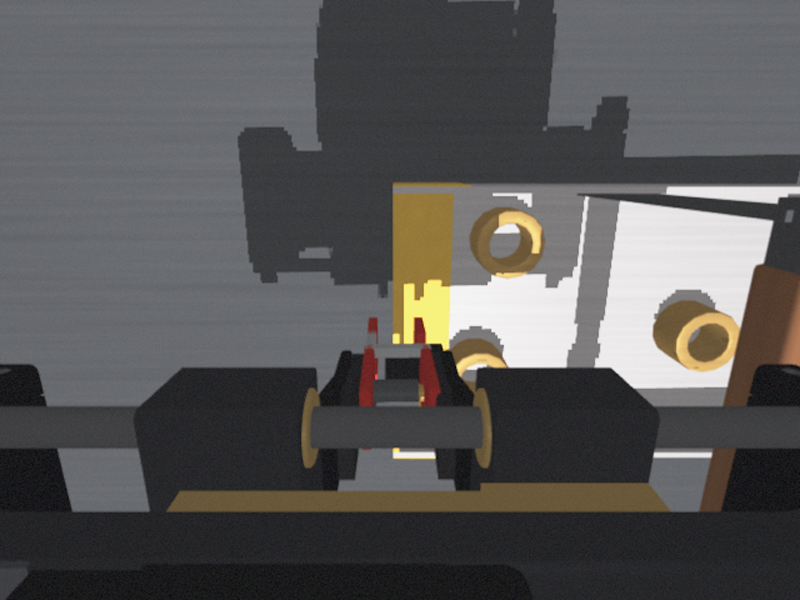

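View pics/s6.png

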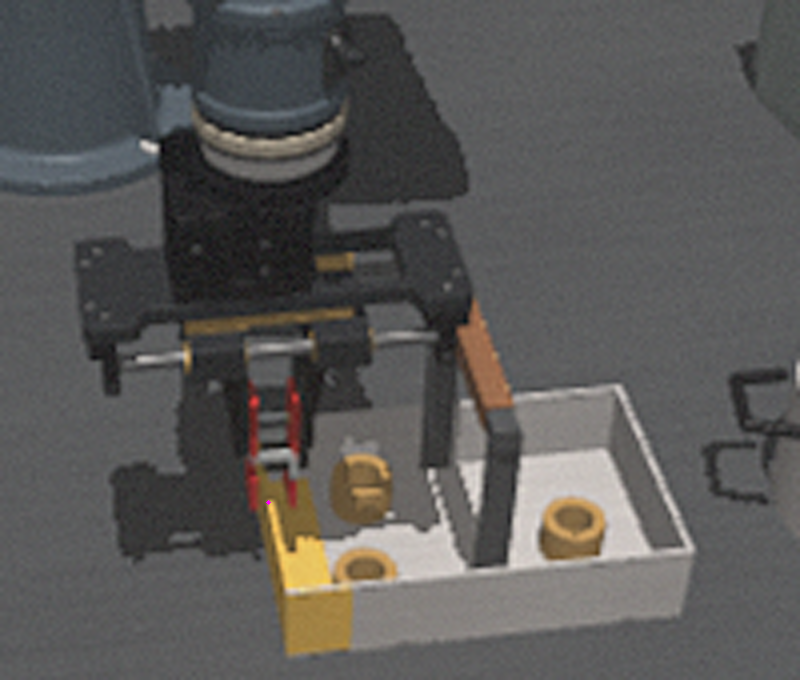

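View pics/t6.png

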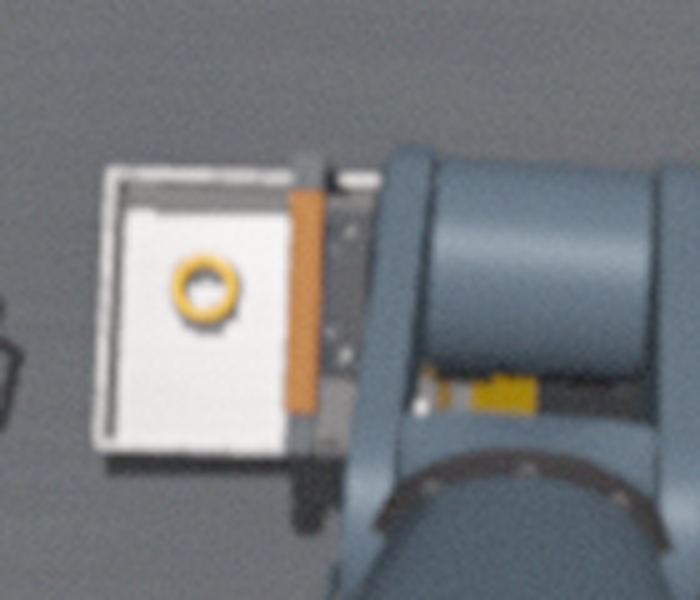

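Emit:
play_rows:
  series:
    - {"tx":0,"ty":0,"tz":-0.01,"turn":0}
    - {"tx":0,"ty":0,"tz":-0.01,"turn":0}
    - {"tx":0,"ty":0,"tz":-0.01,"turn":0}
    - {"tx":0,"ty":0,"tz":0,"turn":0}

```text
time_s: 10.9
position: [0.4985, 0.0901, 0.1413]
tcp_rot: [[0.0, 1.0, -0.003], [1.0, -0.0, 0.0], [0.0, -0.003, -1.0]]
force: [-0.4, -0.2, -0.8]
opening: 0.283
```

Emit:
play_rows:
  series:
    - {"tx":0,"ty":0,"tz":-0.005,"turn":0}
    - {"tx":0,"ty":0,"tz":-0.0025,"turn":0}
    - {"tx":0,"ty":0,"tz":0,"turn":0}
    - {"tx":0,"ty":0,"tz":0,"turn":0}

```text
time_s: 11.3
position: [0.4993, 0.0901, 0.1368]
tcp_rot: [[0.0, 1.0, -0.0], [1.0, -0.0, -0.0], [-0.0, -0.0, -1.0]]
force: [0.0, 0.1, 1.4]
opening: 0.283
```

Emit:
play_rows:
  series:
    - {"tx":0,"ty":0,"tz":-0.002,"turn":0}
    - {"tx":0,"ty":0,"tz":0,"turn":0}

```text
time_s: 11.5
position: [0.4994, 0.0901, 0.1365]
tcp_rot: [[-0.0, 1.0, 0.001], [1.0, 0.0, -0.0], [-0.0, 0.001, -1.0]]
force: [-2.8, 1.0, 12.4]
opening: 0.28
```

Emit:
play_rows:
  series:
    - {"tx":0,"ty":0,"tz":-0.001,"turn":0}
    - {"tx":0,"ty":0,"tz":0,"turn":0}

```text
time_s: 11.7
position: [0.4994, 0.0901, 0.1364]
tcp_rot: [[-0.0, 1.0, 0.001], [1.0, 0.0, -0.0], [-0.0, 0.001, -1.0]]
force: [-3.1, 1.0, 18.4]
opening: 0.283
```

Emit:
play_rows:
  series:
    - {"tx":0,"ty":0,"tz":0,"turn":0}
    - {"tx":0,"ty":0,"tz":0,"turn":0}
    - {"tx":0,"ty":0,"tz":0,"turn":0}
    - {"tx":0,"ty":0,"tz":0,"turn":0}
    - {"tx":0,"ty":0,"tz":0,"turn":0}
    - {"tx":0,"ty":0,"tz":0,"turn":0}
    - {"tx":0,"ty":0,"tz":0,"turn":0}
    - {"tx":0,"ty":0,"tz":0,"turn":0}
  gripper: 0.75

```text
time_s: 12.5
position: [0.4993, 0.09, 0.134]
tcp_rot: [[0.0, 1.0, -0.0], [1.0, -0.0, 0.0], [0.0, -0.0, -1.0]]
force: [0.6, 0.1, 0.8]
opening: 0.742
```

```bash
python3 - <<'E'
from h import *
s=bot.read_state(); print(s["position"],s["time_s"],s["force"],s["opening"])
p=vision.capture("wrist"); crop(p,160,200,480,400,2.5,"w7.png")
p=vision.capture("scene"); crop(p,260,140,460,290,4,"s7.png",proj(p,[[.499,.0895,.05]]))
E
```

```text
[0.49927807 0.09004516 0.13402584] 12.5 [0.59177714 0.14872286 0.76760484] 0.7424245227501831
```

View pics/w7.png

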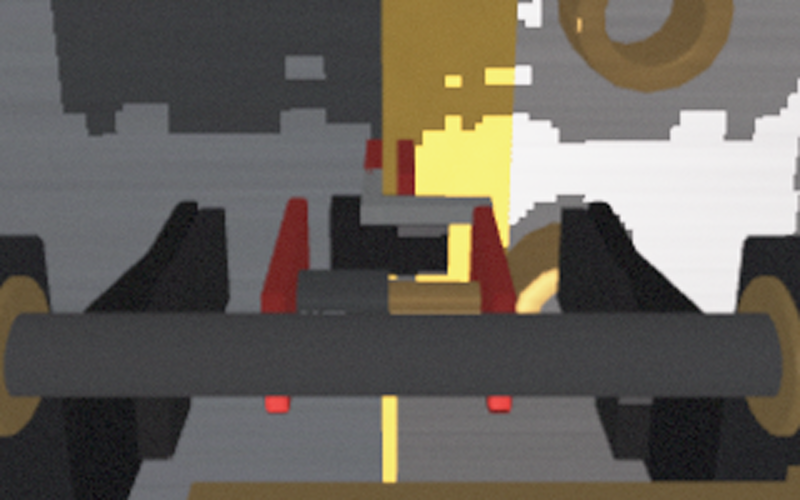

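View pics/s7.png

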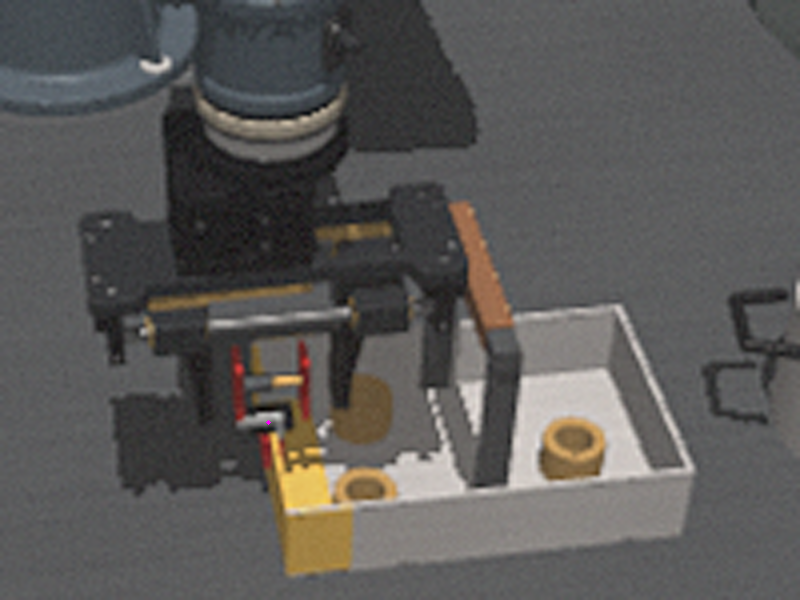

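Emit:
play_rows:
  series:
    - {"tx":0,"ty":0,"tz":0.02,"turn":0}
    - {"tx":0,"ty":0,"tz":0.04,"turn":0}
    - {"tx":0,"ty":0,"tz":0.05,"turn":0}
    - {"tx":0,"ty":0,"tz":0.05,"turn":0}
    - {"tx":0,"ty":0,"tz":0.03,"turn":0}
    - {"tx":0,"ty":0,"tz":0,"turn":0}
    - {"tx":0,"ty":0,"tz":0,"turn":0}
  gripper: 1

```text
time_s: 13.3
position: [0.4991, 0.0901, 0.2863]
tcp_rot: [[0.0, 1.0, 0.0], [1.0, -0.0, 0.0], [0.0, 0.0, -1.0]]
force: [-0.3, -0.3, -0.5]
opening: 1.001
```

```bash
python3 - <<'E'
from h import *
s=bot.read_state(); print(s["position"],s["time_s"],s["force"],s["opening"])
p=vision.capture("wrist"); 
m=[[.499+dx,.198+dy,.151] for dx in(-.052,.052) for dy in (-.008,.008)]+[[.499,.0895,.05],[.499+.07,.198-.11,.05],[.499+.07,.198+.11,.05]]
pt=proj(p,m); print(pt.round(1).tolist()); crop(p,200,100,640,430,1.8,"w8.png",pt)
p=vision.capture("scene"); crop(p,300,160,450,290,5,"s8.png",proj(p,m))
E
```

```text
[0.49906491 0.09010483 0.28631102] 13.3 [-0.33704797 -0.2989948  -0.54870836] 1.0007737669822834
[[474.4, 177.3], [500.0, 177.3], [456.4, 325.9], [479.0, 325.9], [314.9, 221.8], [313.4, 290.9], [535.9, 290.9]]
```

View pics/w8.png

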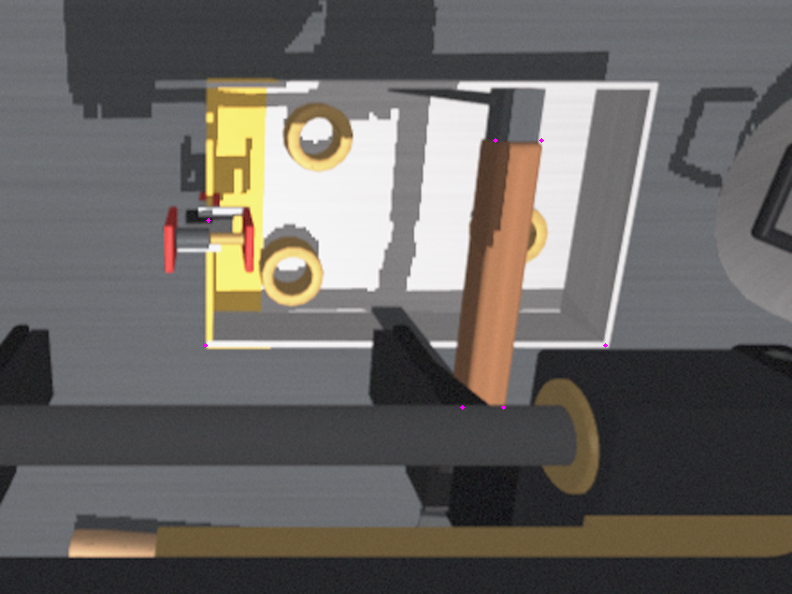

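View pics/s8.png

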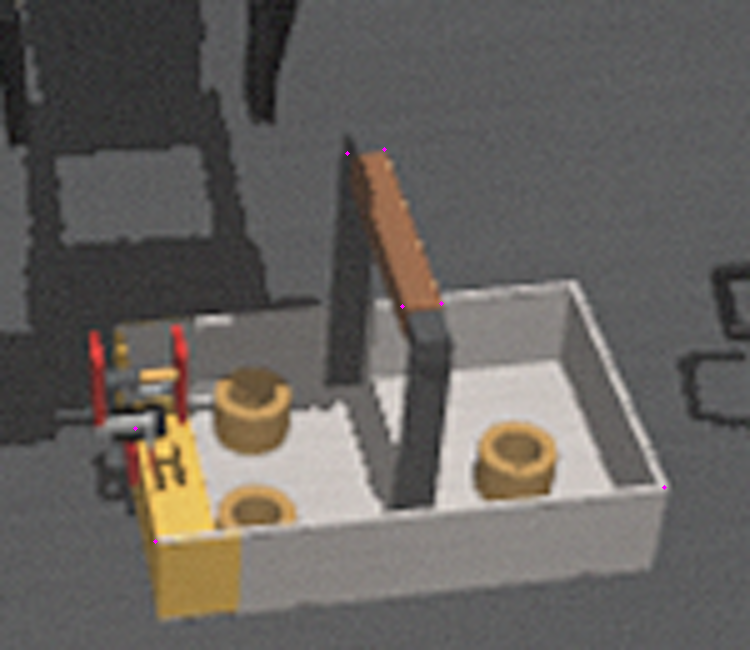

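Emit:
play_rows:
  series:
    - {"tx":0,"ty":0.045,"tz":0,"turn":0}
    - {"tx":0,"ty":0.045,"tz":0,"turn":0}
    - {"tx":0.0005,"ty":0.045,"tz":0,"turn":0}
    - {"tx":0,"ty":0,"tz":0,"turn":0}
    - {"tx":0,"ty":0,"tz":-0.03,"turn":0}
    - {"tx":0,"ty":0,"tz":-0.03,"turn":0}
    - {"tx":0,"ty":0,"tz":0,"turn":0}
    - {"tx":0,"ty":0,"tz":0,"turn":0}

```text
time_s: 14.2
position: [0.4993, 0.1975, 0.2372]
tcp_rot: [[0.001, 1.0, -0.003], [1.0, -0.001, -0.001], [-0.001, -0.003, -1.0]]
force: [-0.3, -0.1, -0.1]
opening: 0.999
```

```bash
python3 - <<'E'
from h import *
s=bot.read_state(); print(s["position"],s["time_s"],s["force"],s["opening"])
p=vision.capture("wrist"); crop(p,0,0,640,480,1.25,"w9.png")
p=vision.capture("top"); crop(p,190,200,340,320,5,"t9.png")
E
```

```text
[0.49928886 0.19747711 0.23718941] 14.2 [-0.31315616 -0.06593954 -0.0998997 ] 0.9992128086214608
```

View pics/w9.png

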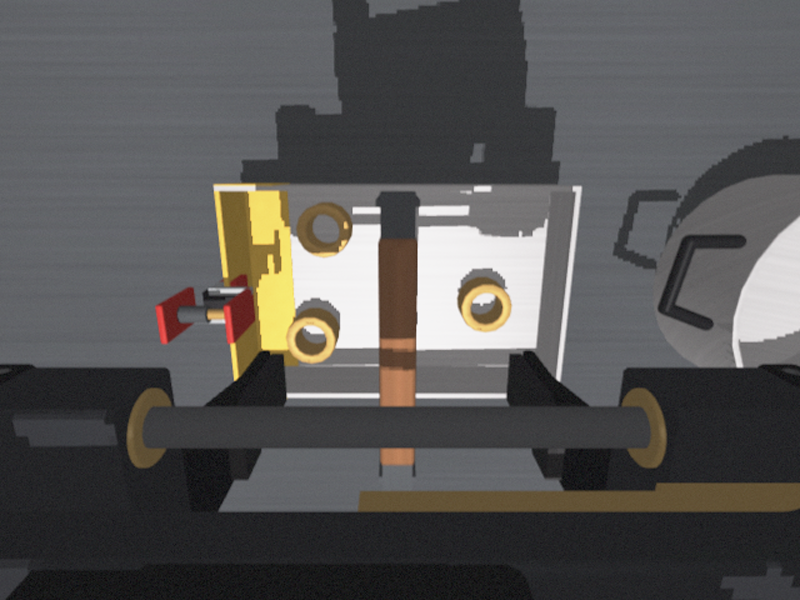

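View pics/t9.png

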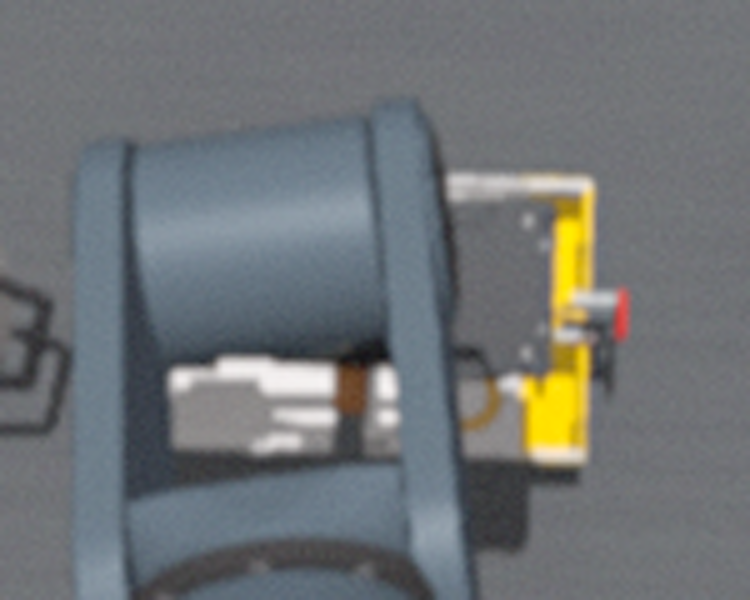

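Emit:
play_rows:
  series:
    - {"tx":0,"ty":0.0008,"tz":-0.025,"turn":0}
    - {"tx":0,"ty":0,"tz":-0.02,"turn":0}
    - {"tx":0,"ty":0,"tz":-0.01,"turn":0}
    - {"tx":0,"ty":0,"tz":0,"turn":0}
    - {"tx":0,"ty":0,"tz":0,"turn":0}
    - {"tx":0,"ty":0,"tz":0,"turn":0}

```text
time_s: 14.9
position: [0.5004, 0.1988, 0.1952]
tcp_rot: [[0.0, 1.0, 0.002], [1.0, -0.0, 0.0], [0.0, 0.002, -1.0]]
force: [-0.7, -0.5, -0.0]
opening: 0.999
```

Emit:
play_rows:
  series:
    - {"tx":0,"ty":0,"tz":0,"turn":0}
    - {"tx":0,"ty":0,"tz":0,"turn":0}
    - {"tx":0,"ty":0,"tz":0,"turn":0}
    - {"tx":0,"ty":0,"tz":0,"turn":0}
    - {"tx":0,"ty":0,"tz":0,"turn":0}
    - {"tx":0,"ty":0,"tz":0,"turn":0}
    - {"tx":0,"ty":0,"tz":0,"turn":0}
    - {"tx":0,"ty":0,"tz":0,"turn":0}
    - {"tx":0,"ty":0,"tz":0,"turn":0}
    - {"tx":0,"ty":0,"tz":0,"turn":0}
  gripper: 0.15

```text
time_s: 15.9
position: [0.4998, 0.1985, 0.1942]
tcp_rot: [[-0.0, 1.0, -0.0], [1.0, 0.0, -0.001], [-0.001, -0.0, -1.0]]
force: [-0.4, -4.6, 0.7]
opening: 0.189
```

Emit:
play_rows:
  series:
    - {"tx":0,"ty":0,"tz":0,"turn":0}
    - {"tx":0,"ty":0,"tz":0,"turn":0}
    - {"tx":0,"ty":0,"tz":0,"turn":0}
    - {"tx":0,"ty":0,"tz":0,"turn":0}
    - {"tx":0,"ty":0,"tz":0,"turn":0}
    - {"tx":0,"ty":0,"tz":0,"turn":0}
  gripper: 0

```text
time_s: 16.5
position: [0.4997, 0.1982, 0.1942]
tcp_rot: [[-0.0, 1.0, -0.0], [1.0, 0.0, -0.001], [-0.001, -0.0, -1.0]]
force: [-0.1, -6.0, 0.1]
opening: 0.18
```

Emit:
play_rows:
  series:
    - {"tx":0,"ty":-0.0005,"tz":0,"turn":0}
    - {"tx":0,"ty":0,"tz":0,"turn":0}
    - {"tx":0,"ty":0,"tz":0.002,"turn":0}
    - {"tx":0,"ty":0,"tz":0.003,"turn":0}
    - {"tx":0,"ty":0,"tz":0.004,"turn":0}
    - {"tx":0,"ty":0,"tz":0.004,"turn":0}
    - {"tx":0,"ty":0,"tz":0.003,"turn":0}
    - {"tx":0,"ty":0,"tz":0,"turn":0}
    - {"tx":0,"ty":0,"tz":0,"turn":0}
    - {"tx":0,"ty":0,"tz":0,"turn":0}

```text
time_s: 17.5
position: [0.4997, 0.1983, 0.207]
tcp_rot: [[0.0, 1.0, -0.0], [1.0, -0.0, -0.0], [-0.0, -0.0, -1.0]]
force: [-0.1, 0.6, -8.1]
opening: 0.18
```

```bash
python3 - <<'E'
from h import *
s=bot.read_state(); print(s["position"],s["time_s"],s["force"],s["moment"],s["opening"],s["tcp_rot"].round(4).tolist())
p=vision.capture("scene"); crop(p,290,140,450,290,5,"s10.png")
E
```

```text
[0.49965776 0.19827866 0.20698771] 17.5 [-0.13069112  0.63648899 -8.07330062] [ 0.09985992  0.01891805 -0.00815921] 0.17998907556879407 [[0.0002, 1.0, -0.0003], [1.0, -0.0002, -0.0], [-0.0, -0.0003, -1.0]]
```

View pics/s10.png

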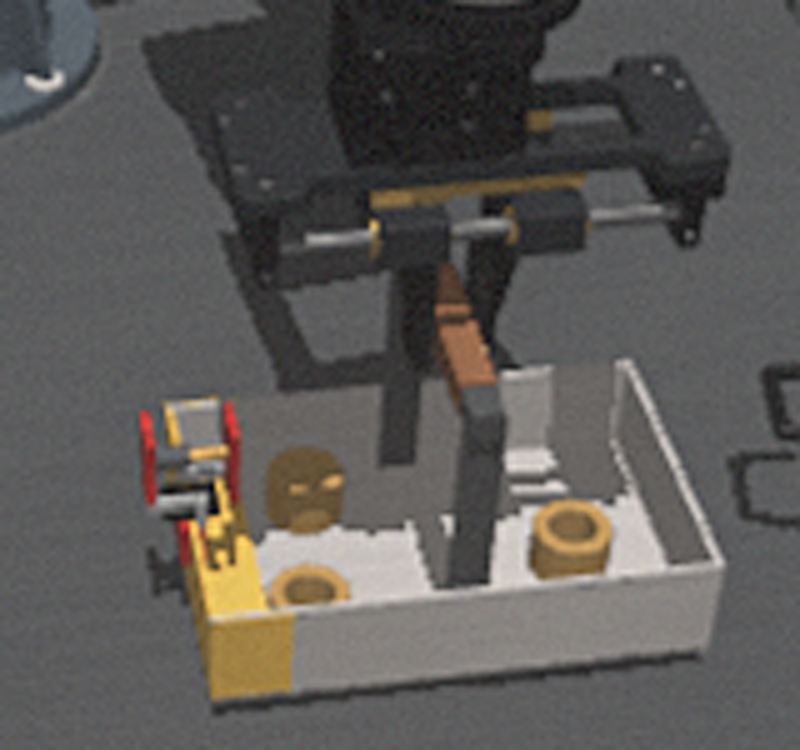

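```bash
python3 - <<'E'
from h import *
p=vision.capture("scene")
h=.0128
m=[[.4995+a*.07,.1985+b*.11,.05+h] for a in(-1,1) for b in (-1,1)]+[[.4995+.07,.1985+b*.11,h] for b in(-1,1)]
crop(p,320,200,440,290,6.5,"s11.png",proj(p,m))
E
```

```text
(no output)
```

View pics/s11.png

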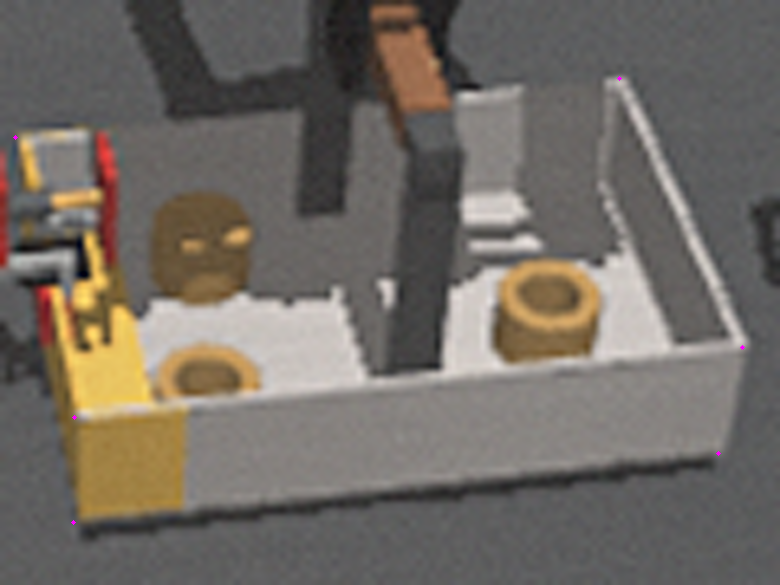

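Emit:
play_rows:
  series:
    - {"tx":0,"ty":0,"tz":0.004,"turn":0}
    - {"tx":0,"ty":0,"tz":0.008,"turn":0}
    - {"tx":0,"ty":0,"tz":0.013,"turn":0}
    - {"tx":0,"ty":0,"tz":0.015,"turn":0}
    - {"tx":0,"ty":0,"tz":0.015,"turn":0}
    - {"tx":0,"ty":0,"tz":0.015,"turn":0}
    - {"tx":0,"ty":0,"tz":0.015,"turn":0}
    - {"tx":0,"ty":0,"tz":0.013,"turn":0}
    - {"tx":0,"ty":0,"tz":0.008,"turn":0}
    - {"tx":0,"ty":0,"tz":0.004,"turn":0}

```text
time_s: 18.6
position: [0.4999, 0.1983, 0.2959]
tcp_rot: [[0.0, 1.0, 0.001], [1.0, -0.0, 0.0], [0.0, 0.001, -1.0]]
force: [-0.1, -0.3, -7.9]
opening: 0.178
```

Emit:
play_rows:
  series:
    - {"tx":0,"ty":0,"tz":0,"turn":0}
    - {"tx":0,"ty":0,"tz":0,"turn":0}
    - {"tx":0,"ty":0,"tz":0,"turn":0}
    - {"tx":0,"ty":0,"tz":0,"turn":0}
    - {"tx":0,"ty":0,"tz":0,"turn":0}
    - {"tx":0,"ty":0,"tz":0,"turn":0}
    - {"tx":0,"ty":0,"tz":0,"turn":0}
    - {"tx":0,"ty":0,"tz":0,"turn":0}

```text
time_s: 19.4
position: [0.4998, 0.1983, 0.295]
tcp_rot: [[0.0, 1.0, -0.0], [1.0, -0.0, -0.0], [-0.0, -0.0, -1.0]]
force: [-0.5, -0.6, -7.5]
opening: 0.182
```

```bash
python3 - <<'E'
from h import *
s=bot.read_state(); print(s["position"],s["time_s"],s["force"],s["moment"],s["opening"],s["tcp_rot"].round(4).tolist(),s["qvel"].round(2))
h=s["position"][2]-.1942; print(h)
p=vision.capture("scene")
m=[[.4995+a*.07,.1985+b*.11,.05+h] for a in(-1,1) for b in (-1,1)]+[[.4995+.07,.1985+b*.11,h] for b in(-1,1)]
crop(p,300,130,450,290,4.5,"s12.png",proj(p,m)); cv2.imwrite("pics/s12f.png",p["pixels"])
E
```

```text
[0.49975951 0.19831602 0.29502544] 19.4 [-0.45912903 -0.64203036 -7.45785867] [ 0.13116514 -0.03186855  0.00940615] 0.18209789029279405 [[0.0002, 1.0, -0.0001], [1.0, -0.0002, -0.0], [-0.0, -0.0001, -1.0]] [ 0.05  0.01 -0.03 -0.02 -0.04  0.  ]
0.10082543745952746
```

View pics/s12.png

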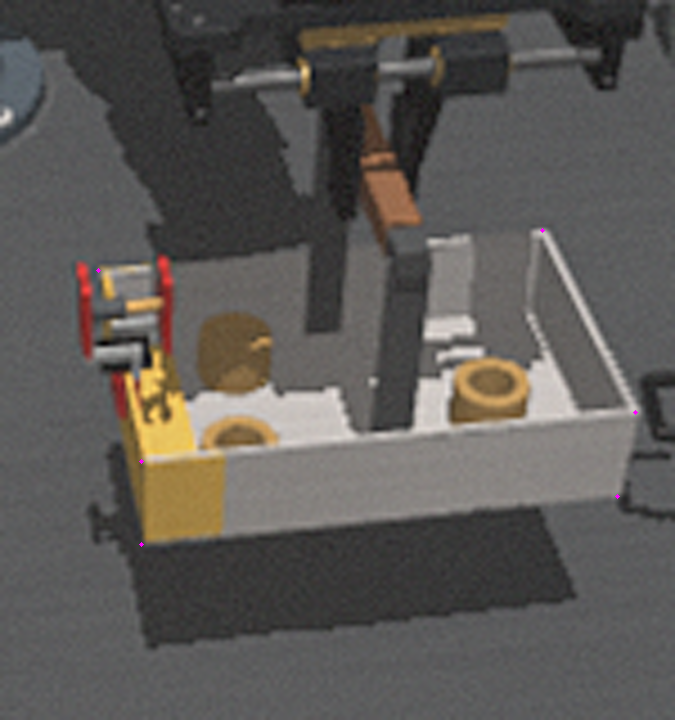

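View pics/s12f.png

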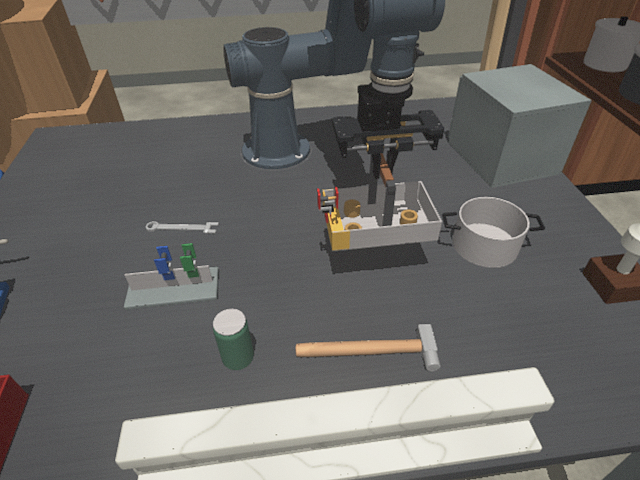

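The caddy is 10 cm up. Its corners match a level model to within about a pixel, the clip is on and all three bushings are inside. I'm handing it in.

```bash
python3 -c "
from h import *
print(bot.hand_in()); print(bot.read_state()['position'])"
```

```text
the job is handed in; nothing more can be done
None
the job is handed in; nothing more can be done
```

I clipped the red clip onto the middle of the caddy's yellow end wall while the caddy stood on the bench. I then lifted the caddy about 10 cm by its handle and handed the job in with it held there.

- **Clip:** I pressed it down until its stop met the edge with about 18 N, and after I let go the jaws were shut on the wall.
- **Lift:** The last readings showed a lift of 100.8 mm, a steady load of about 7.5 N and the arm at rest. In the last picture, the visible caddy corners matched a level model to within about a pixel. I made the same level check about 1.3 cm into the lift, and did not picture the caddy between there and the top.
- **Contents and surroundings:** All three bushings were inside and the clip was on. The blue and green clips, tools, pot and can looked untouched.
- **Time:** It took about 19.5 s of the 51 s allowed.

No check failed or disagreed. The first move call was refused as invalid input before anything moved. Hand-in gave no verdict, and I could not read the state afterwards.

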